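# Unlatch and lift out the brass mould plate

### The job

Two steel mould frames stand on the bench, each with a plate held down by a red swing tab. Swing the tab of the frame with the brass plate aside until it is clear of the plate and leave it there, then lift the brass plate straight out and lay it flat and gently, right way up, in the blue tray. Leave the grey plate seated in its frame.

Things in the scene. Friction and masses are not known exactly. Their poses are not given: they have to be found in the camera images.
- brass_plate: Brass cover plate, 100 x 76 x 8 mm (x, y, z), about 0.5 kg. Origin: centre of its underside; z up. On its middle stands a grip rib, 14 mm thick along the plate's x, 44 mm long along its y, its top 36 mm above the underside. It lies with 2 mm of play in the pocket of its frame, underside 30 mm above the bench, plate top 2 mm below the rim.
- brass_frame: Dark steel mould frame holding the brass plate, fixed to the bench: 170 x 110 mm (x, y), rim 40 mm high. Origin: centre of its underside. The plate's centre is 15 mm along the frame's -x, axes parallel; the tab's vertical pivot is on the rim 57 mm along the frame's +x (72 mm from the plate's centre).
- brass_tab (a joint): Red swing tab holding the brass plate: flat bar 16 mm wide, 41 to 46 mm above the bench. In rad, positive anticlockwise seen from above; at 0 it points from its pivot to the plate's centre (frame's -x), covering 30 mm of the plate. Starts near 0, turns either way to stops at 1.75 and -1.75, clear of the plate beyond 1.3; light friction (1 N at the pin), stays where left.
- brass_tab_pin (a point): Top centre of the upright steel pin on the free end of the brass plate's tab, for turning it: 12 mm diameter, 44 mm from the pivot, standing from 46 to 74 mm above the bench. Turns with the tab: its +x points from the pin to the pivot.
- tray: Blue tray, fixed to the bench: 175 x 175 mm outside, 20 mm high, walls and floor 5 mm thick, empty. Origin: centre of its underside; x and y along its sides.
- grey_plate: The other plate, grey aluminium, same shape as the brass one, in the other frame (alike) under its own red tab: to be left seated. Origin: centre of its underside, 30 mm above the bench.
Not all that is in view belongs to the job. Leave any green or orange look-alike of the brass_frame alone.

How it is judged:
By the outcome, as a careful person would: the job done as asked, in the order asked, and still so for the second after the job is handed in, with the robot touching nothing.
It also fails if it takes over 56 s, if anything falls off the work surface, if the arm or the gripper's body presses on something with over 40 N, if the wrist force passes 120 N, or if a joint passes its speed limit or range.

### The arm

A 7-joint arm with a two-finger parallel gripper is mounted at the origin on the work surface. World frame = base frame: x ahead of the robot, y to its left, z up, the work surface at z = 0. Lengths are in mm, angles in rad, forces in N, time in s.
With the tool pointing down it reaches from about 425 to 1025 mm from the base axis. Payload 3.6 kg.
Tool frame: the origin (TCP) lies at the very end of the fingers, on their centre line; the grasp point (between the pads) lies 19 mm behind it; z points along the fingers, y is the line along which they close (so a half turn about z gives the same grasp; the last joint's range is limited). The gripper opens to 85 mm and grips with 20 to 120 N. Pads are 22 mm wide; open, the fingers measure 114 mm over their backs; the gripper's body (76 mm by 85 mm) begins 54 mm behind the grasp point. The pads swing forward as they close: fully open they stand 13 mm farther back than shut.
Start: joints at [-1.407, 0.591, 0.048, 1.609, -0.033, 0.943, -0.034], TCP at [184.837, 701.046, 231.302] pointing down, gripper open.
Joint ranges: [-2.69, 2.69], [-0.47, 2.24], [-1.27, 1.36], [0.19, 2.51], [-1.53, 4.68], [0.08, 2.07], [-3.09, 3.09]. Speed limits (rad/s): [2.57, 2.57, 3.14, 3.14, 3.14, 3.14, 3.14].

### API

Orientations are given as a unit quaternion [x, y, z, w].
In Python, from workcell import read_state, snapshot, finish_job, search_frame, masks_of gives the robot as it stands. The module is installed in compiled form; this text tells all that it offers.
- The arm moves only by the tool arm_command, never from a script. Its argument "targets" is one flat list of numbers, 6 for each row, row after row: the shift along the tool's x, y, z scaled (see below), then the turn, a rotation vector about the tool's x, y, z scaled (see below). A call has 1 to 10 rows; each row shifts and turns the commanded pose from where the row before left it, along the tool's axes as they then stand; what a row does not reach is not made up. The controller multiplies each number of a shift by 0.4 m and each number of a turn by 5 degrees. A row lasts 1/10 s, in which the tool goes at most 50 mm and 8.59 degrees, less where a joint would pass 70% of its speed; a pose out of reach is approached as far as the arm can. A call with a number of a shift or a turn outside -1 to 1 is refused whole. A call with a gripper value outside its range is refused whole. "grip" is the opening, from -1 (shut) to 1 (fully open), set as the call begins (left out, the last holds). The fingers move at their own pace and stop on an object; "force" is the grip in N (left out, the last holds). Time passes only in rows, so rows that do not move let the fingers close. It gives the time, the measured TCP pose, the force, the opening and the grip force at its end, in the units of the state.
- read_state(): the state, without advancing time (a new reading comes with each control period).
- snapshot(name): name is "scene" or "side" or "wrist"; returns a dict with "img" (400x640x3 uint8, red, green, blue), "fx", "fy", "cx", "cy" (pixels), "world_from_camera" (4x4, takes a point from camera to world coordinates). Camera axes: x right, y down, z forward; pixel columns grow to the right and rows downward; lengths in mm; the calibration is good to about 2 mm. A picture is of the moment at which its call begins. There is no depth.
- finish_job(): hands the job in; it is judged then, once.
Trained networks look in the newest picture that a camera, given by its name, has taken for a name from the list of things; names that differ only in an ending like _2 or _b are one class to them, and where a whole thing is asked for, a point or a joint stands for the part that bears it (a point fixed in the world has none). Each returns a list of dicts, best first, with "p" (0 to 1); they miss things now and then, are a little off and sometimes report something else, mostly with a low value. They report only what shows in the picture. A call takes as long as a camera call. They do not tell look-alikes from the thing itself.
- search_frame(camera, query): "rect" ([left, top, right, bottom] in pixels, round what is visible of it).
- masks_of(camera, query): "pixels" (400x640 bool, what is visible of it) and "rect" ([left, top, right, bottom] in pixels, round what is visible of it).
The state is a dict: "clock": time; "q": joint angles; "qd": joint speeds; "tau": joint torques, N m; "position": TCP position; "ee_rot": TCP orientation; "wrist_force": force on the tool from outside, world axes, zero at the start; "ft_torque": the same for the moment, N m; "width": finger opening in mm; "grasp_force": force on a finger pad.
Only numpy, scipy, OpenCV 4.12 (cv2) and the standard library are available. Lean on these libraries where they do the work, as an engineer would, in place of code of your own. Each camera call takes 0.05 s, during which the arm holds its last target. There are 200 camera calls.

## Working session

There is one attempt and no reset: what is moved stays moved. The work goes in short steps, Python scripts to look and compute and a tool call to move; the robot and the scene stay as the last step left them, time stands still between calls to the robot, and variables do not carry over. Pictures are saved under pics/ and viewed, at most 10 in all, crops included, and the job is handed in when it is done.

Besides the shell and the picture viewer there is one more tool, called after "Call:" in YAML: its name, and indented under it one key for each argument. arm_command: Moves the arm, as the interface text tells. Shifts and turns lie within -1 to 1; 1 stands for 0.4 m of shift or 5 degrees of turn. Its arguments: {"type":"object","properties":{"targets":{"type":"array","items":{"type":"number","minimum":-1,"maximum":1}},"grip":{"type":"number"},"force":{"type":"number"}},"required":["targets"]}

```bash
mkdir -p pics; cat > h.py <<'E'
import numpy as np, cv2
from workcell import *
def save(n,s): cv2.imwrite(f'pics/{n}.png', s['img'][:,:,::-1])
def ray(s,uv):
    T=np.array(s['world_from_camera']);d=np.array([(uv[0]-s['cx'])/s['fx'],(uv[1]-s['cy'])/s['fy'],1.])
    return T[:3,3],T[:3,:3]@d
def at(s,uv,z):
    o,d=ray(s,uv);return o+d*(z-o[2])/d[2]
def proj(s,p):
    T=np.linalg.inv(np.array(s['world_from_camera']));c=T[:3,:3]@np.array(p)+T[:3,3]
    return np.array([s['fx']*c[0]/c[2]+s['cx'],s['fy']*c[1]/c[2]+s['cy']])
E
python3 - <<'E'
from h import *
for c in ['scene','side','wrist']:
    s=snapshot(c);save(c+'0',s);print(c,np.array(s['world_from_camera']).round(2).tolist(),s['fx'],s['cx'],s['cy'])
    for q in ['brass_plate','brass_frame','brass_tab','brass_tab_pin','tray','grey_plate']:
        print(q,[(round(r['p'],2),[int(x) for x in r['rect']]) for r in search_frame(c,q)])
st=read_state();print(st)
im=np.vstack([cv2.imread('pics/scene0.png'),cv2.imread('pics/side0.png')]);
cv2.imwrite('pics/both.png',cv2.resize(im,(480*1,600)))
E
```

```text
scene [[0.05, 0.74, -0.67, 1097.92], [1.0, -0.03, 0.04, -38.16], [0.01, -0.67, -0.74, 785.04], [0.0, 0.0, 0.0, 1.0]] 391.46057655383675 319.42525374962975 196.28249002890874
brass_plate [(0.73, [184, 197, 225, 227])]
brass_frame [(0.79, [169, 189, 232, 253]), (0.56, [129, 261, 220, 356])]
brass_tab [(0.72, [156, 297, 176, 327]), (0.65, [193, 209, 204, 238])]
brass_tab_pin [(0.73, [157, 294, 175, 329]), (0.7, [212, 146, 221, 168]), (0.57, [193, 208, 204, 237]), (0.26, [185, 198, 224, 229])]
tray [(0.94, [278, 202, 360, 267])]
grey_plate [(0.62, [405, 184, 445, 214])]
side [[-0.99, -0.08, 0.06, 378.95], [-0.1, 0.75, -0.66, 801.93], [0.0, -0.66, -0.75, 970.25], [0.0, 0.0, 0.0, 1.0]] 488.64784504610094 319.0751747143474 199.08449478292982
brass_plate [(0.57, [310, 115, 346, 138])]
brass_frame [(0.93, [212, 102, 280, 146]), (0.77, [373, 125, 433, 156]), (0.63, [291, 114, 352, 152])]
brass_tab [(0.38, [258, 181, 332, 236])]
brass_tab_pin []
tray [(0.86, [259, 180, 332, 235])]
grey_plate [(0.87, [292, 282, 340, 318])]
wrist [[0.26, 0.91, 0.31, 104.56], [0.97, -0.24, -0.08, 723.0], [0.0, 0.3
[... 207 characters left out ...]
1.40646508,  0.5912028 ,  0.04842006,  1.6085213 , -0.033303  ,
        0.9427301 , -0.03366889]), 'qd': array([ 4.19663367e-04, -3.18867301e-05, -1.38729185e-03, -6.88862254e-04,
       -2.67413853e-04, -5.75865117e-04, -7.73293321e-04]), 'tau': array([ 3.78163859e-04, -5.48658407e+01,  1.54600482e+00, -1.98541081e+01,
        9.31138900e-03,  1.51826815e-03, -6.90798927e-06]), 'position': array([184.86845209, 701.01512076, 231.29295934]), 'ee_rot': array([ 1.28536453e-01,  9.91704784e-01, -2.88281243e-05,  1.49777861e-05]), 'wrist_force': array([-0.22949347, -1.05444091,  0.29545459]), 'ft_torque': array([0.01230077, 0.05209532, 0.0211738 ]), 'grasp_force': 0.0, 'width': 85.32279702560909}
```

View pics/scene0.png

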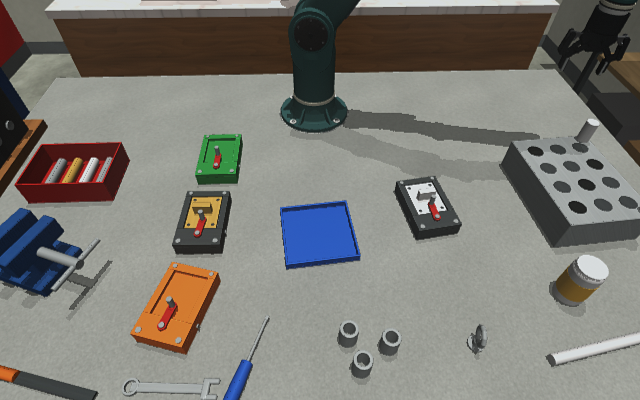

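View pics/side0.png

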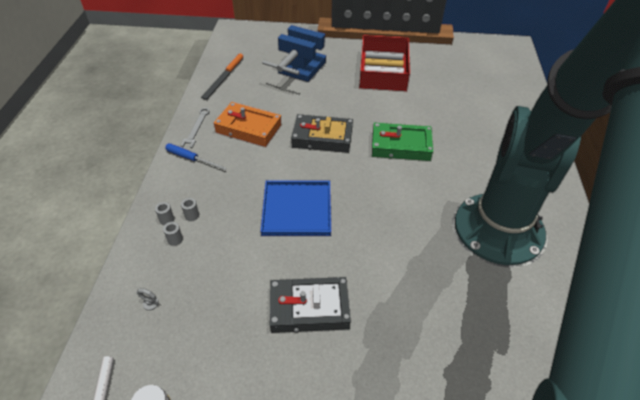

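The scene shows four look-alikes: brass frame (203,222), grey frame (427,207), green empty (218,158) and orange empty (177,308). The dark frame with the yellow plate at (203,222) is the target. The tray is at (319,234).

```bash
python3 - <<'E'
from h import *
for c in ['scene','side']:
    s=snapshot(c)
    if c=='scene': cen=at(s,(203,215),40); S=s
    for n,z,ok in [('brass_plate',38,None),('brass_frame',40,None),('brass_tab',46,None),('brass_tab_pin',74,None),('tray',20,None)]:
        for m in masks_of(c,n):
            ys,xs=np.nonzero(m['pixels'])
            P=np.array([at(s,(x,y),z)[:2] for x,y in zip(xs,ys)],np.float32)
            if n!='tray' and np.hypot(*(P.mean(0)-cen[:2]))>120: continue
            print(c,n,round(m['p'],2),cv2.minAreaRect(P),P.mean(0))
print(cen)
# top-down rectified crop (z=40), 2px/mm ; image x=world -y.. keep: u=(y-y0)*2, v=(x-x0)*2
x0,y0=cen[0]-140,cen[1]-140
pts=[(0,0),(280,0),(280,280),(0,280)]
src=np.float32([proj(S,(x0+b,y0+a,40)) for a,b in pts]);dst=np.float32(pts)*2
im=cv2.warpPerspective(S['img'],cv2.getPerspectiveTransform(src,dst),(560,560),flags=cv2.INTER_CUBIC)
cv2.imwrite('pics/rect.png',im[:,:,::-1]);print(x0,y0)
E
```

```text
scene brass_plate 0.84 ((461.9280090332031, -289.50518798828125), (82.63677978515625, 107.63444519042969), 86.7118148803711) [ 460.1085 -289.0526]
scene brass_frame 0.62 ((487.5138854980469, -284.6188049316406), (120.50511932373047, 196.12538146972656), 88.10041809082031) [ 508.52795 -283.51248]
scene brass_tab 0.74 ((503.81951904296875, -288.0614929199219), (19.496736526489258, 76.13778686523438), 88.63587188720703) [ 508.03333 -288.64966]
scene brass_tab_pin 0.44 ((529.36083984375, -278.44891357421875), (20.13347625732422, 72.71958923339844), 86.86969757080078) [ 532.99927 -278.98465]
scene tray 0.57 ((522.3665161132812, -6.215110778808594), (189.94029235839844, 178.42469787597656), 4.7820143699646) [528.02026    -7.3376207]
side brass_plate 0.67 ((457.8993835449219, -298.2782287597656), (93.19652557373047, 101.29536437988281), 87.51726531982422) [ 453.00867 -289.03232]
side brass_frame 0.6 ((474.03863525390625, -268.90179443359375), (150.4015350341797, 172.95545959472656), 88.31751251220703) [ 479.34174 -258.91705]
side brass_tab 0.68 ((509.6319885253906, -292.9282531738281), (55.37301254272461, 44.79568099975586), 6.087046146392822) [ 505.34668 -289.25116]
side tray 0.84 ((511.22576904296875, 1.0467681884765625), (176.58309936523438, 184.26416015625), 5.956676483154297) [511.13788    5.346986]
[ 473.64548072 -287.78396659   40.        ]
333.6454807203704 -427.78396658839836
```

View pics/rect.png

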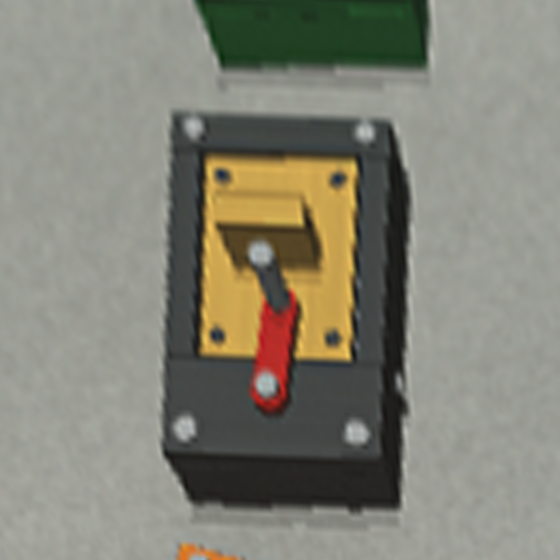

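The crop shows brass frame: screws centred at (275,280) give frame centre ≈ (473.5,-290), yaw ≈ -1.8°. The pivot screw at (266,384) gives ≈ (531,-292) and the pin top at (260,253) gives ≈ (488,-286), consistent with the sizes given. The tab is at about -0.1, so I will swing it in the negative direction (toward +y, away from the rib).

Call:
arm_command:
  targets: [-0.086, -0.083, 0, 0, 0, -0.26, -0.086, -0.083, 0, 0, 0, -0.26, -0.086, -0.083, 0, 0, 0, -0.26, -0.086, -0.083, 0, 0, 0, -0.26, -0.086, -0.083, 0, 0, 0, -0.26, -0.086, -0.083, 0, 0, 0, -0.26, -0.086, -0.083, 0, 0, 0, -0.26, -0.086, -0.083, 0, 0, 0, -0.26, -0.086, -0.083, 0, 0, 0, -0.26, -0.086, -0.083, 0, 0, 0, -0.26]
  grip: 0
  force: 20

```text
clock: 2.65
position: [473.7, 319.0, 231.6]
ee_rot: [0.015, 1.0, 0.0, 0.0]
wrist_force: [0.9, 0.7, -0.5]
width: 42.5
grasp_force: 0.0
```

```bash
cat >> h.py <<'E'
from scipy.spatial.transform import Rotation as R
def rel(p,yaw=None):
    "total shift (scaled units) in present tool axes to TCP p; yaw = wanted angle of tool y, deg"
    st=read_state();M=R.from_quat(st['ee_rot']).as_matrix()
    print('clock',round(st['clock'],2),'pos',st['position'].round(1),'w',round(st['width'],1),'F',st['wrist_force'].round(1))
    ya=np.degrees(np.arctan2(M[1,1],M[0,1]));print('tool y angle',round(ya,2),'tilt z',M[:,2].round(4))
    print('shift units',(M.T@(np.array(p)-st['position'])/400).round(4))
    if yaw is not None:
        d=(yaw-ya+90)%180-90; print('turn units about tool z',round(-d/5,3))
E
python3 -c "
from h import *
rel((480,-200,231),88.2)"
```

```text
clock 2.65 pos [473.7 319.  231.6] w 42.5 F [ 0.9  0.7 -0.5]
tool y angle 88.29 tilt z [ 5.e-04  4.e-04 -1.e+00]
shift units [-5.4500e-02 -1.2964e+00  1.1000e-03]
turn units about tool z 0.018
```

Call:
arm_command:
  targets: [0, -0.115, 0, 0, 0, 0, 0, -0.115, 0, 0, 0, 0, 0, -0.115, 0, 0, 0, 0, 0, -0.115, 0, 0, 0, 0, 0, -0.115, 0, 0, 0, 0, 0, -0.115, 0, 0, 0, 0, 0, -0.115, 0, 0, 0, 0, 0, 0, 0, 0, 0, 0]

```text
clock: 3.45
position: [461.9, -8.5, 231.7]
ee_rot: [0.021, 1.0, -0.001, 0.0]
wrist_force: [-0.3, 0.6, 1.0]
width: 43.1
grasp_force: 0.0
```

```bash
python3 - <<'E'
from h import *
s=snapshot('wrist');save('w1',s)
for m in masks_of('wrist','tray'):
    ys,xs=np.nonzero(m['pixels']);P=np.array([at(s,(x,y),20)[:2] for x,y in zip(xs,ys)],np.float32)
    print(m['p'],m['rect'],cv2.minAreaRect(P))
rel((470,-286,180),88.2)
E
```

```text
0.64 [223.3, 123.9, 404.5, 294.5] ((513.561279296875, -8.136711120605469), (179.1959991455078, 175.79794311523438), 5.841805458068848)
clock 3.55 pos [462.8  -2.4 231.6] w 42.7 F [-0.  -0.1  0.2]
tool y angle 88.03 tilt z [ 8.e-04  1.e-04 -1.e+00]
shift units [-0.0423 -0.7079  0.1289]
turn units about tool z -0.035
```

Call:
arm_command:
  targets: [0, -0.118, 0, 0, 0, 0, 0, -0.118, 0, 0, 0, 0, 0, -0.118, 0, 0, 0, 0, 0, -0.118, 0, 0, 0, 0, 0, -0.118, 0, 0, 0, 0, 0, -0.118, 0, 0, 0, 0, 0, 0, 0.05, 0, 0, 0, 0, 0, 0.05, 0, 0, 0, 0, 0, 0, 0, 0, 0]

```text
clock: 4.45
position: [453.6, -281.9, 189.1]
ee_rot: [0.014, 1.0, 0.002, -0.002]
wrist_force: [0.1, 0.7, 0.2]
width: 42.6
grasp_force: 0.0
```

```bash
python3 - <<'E'
from h import *
s=snapshot('wrist');save('w2',s)
for n,z in [('brass_plate',38),('brass_frame',40),('brass_tab',46),('brass_tab_pin',74)]:
  for m in masks_of('wrist',n):
    ys,xs=np.nonzero(m['pixels']);P=np.array([at(s,(x,y),z)[:2] for x,y in zip(xs,ys)],np.float32)
    print(n,m['p'],m['rect'],cv2.minAreaRect(P))
for n,p in dict(pivot=(530.5,-292,46),pin=(487,-286,74),plate=(459,-289.5,38),ribtop=(459,-289.5,66)).items(): print(n,proj(s,p).round(1))
rel((487,-286,51),88.2)
E
```

```text
brass_plate 0.9 [261.1, 140.4, 349.5, 245.2] ((460.41357421875, -290.8341369628906), (75.72004699707031, 100.1666030883789), 88.21871948242188)
brass_frame 0.94 [252.5, 306.7, 366.3, 388.8] ((638.4251098632812, -291.72772216796875), (111.29946899414062, 95.00836944580078), 74.4798812866211)
brass_frame 0.69 [239.2, 112.3, 365.4, 292.9] ((474.0399169921875, -290.9317626953125), (110.6207275390625, 173.684814453125), 88.63955688476562)
brass_frame 0.58 [240.3, 2.9, 384.8, 40.3] ((321.5121765136719, -279.2506408691406), (109.90576934814453, 27.22232437133789), 88.38822174072266)
brass_tab 0.98 [296.5, 218.1, 320.3, 279.8] ((510.6950378417969, -290.5021667480469), (17.144084930419922, 61.47469711303711), 83.53471374511719)
brass_tab 0.15 [236.5, 110.9, 366.1, 290.5] ((472.4985656738281, -290.9734191894531), (107.40516662597656, 168.20872497558594), 88.22179412841797)
brass_tab_pin 0.61 [296.3, 218.9, 320.1, 279.9] ((497.0423583984375, -289.416748046875), (15.809671401977539, 55.727752685546875), 83.54461669921875)
pivot [305.9 268. ]
pin [310.4 237.7]
plate [305.9 192.7]
ribtop [305.1 202.5]
clock 4.7 pos [ 455.2 -283.9  192.3] w 42.6 F [ 0.1  0.4 -0.7]
tool y angle 88.33 tilt z [ 1.9e-03 -7.0e-04 -1.0e+00]
shift units [-0.079  -0.0028  0.3534]
turn units about tool z 0.027
```

View pics/w2.png

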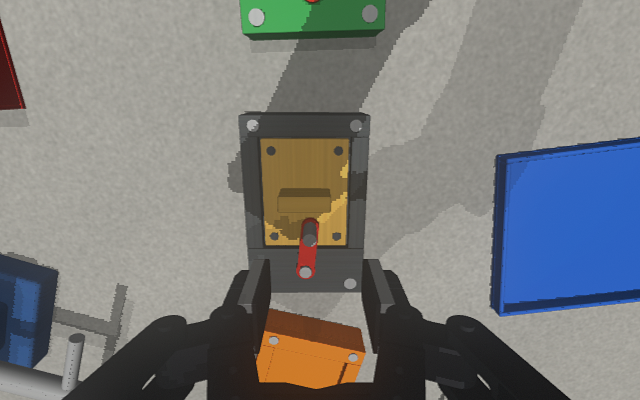

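The close-up confirms brass plate under its red tab: pin top (310,240), pivot (306,271), in agreement with my projections. Descend on the pin.

Call:
arm_command:
  targets: [-0.04, -0.005, 0, 0, 0, 0, -0.04, -0.005, 0, 0, 0, 0, 0, 0, 0.1, 0, 0, 0, 0, 0, 0.1, 0, 0, 0, 0, 0, 0, 0, 0, 0]

```text
clock: 5.2
position: [483.4, -287.1, 108.1]
ee_rot: [0.015, 1.0, 0.002, -0.004]
wrist_force: [-0.1, 1.4, 0.5]
width: 42.3
grasp_force: 0.0
```

```bash
python3 -c "
from h import *
s=snapshot('wrist');save('w3',s)
print(proj(s,(487.3,-287,74)))
rel((487.3,-287,51),88.2)"
```

```text
[314.39523444 248.91743227]
clock 5.25 pos [ 484.7 -288.2  110.3] w 42.7 F [ 0.3 -0.1  0.7]
tool y angle 88.27 tilt z [-0.0038  0.0021 -1.    ]
shift units [-0.007   0.0029  0.1482]
turn units about tool z 0.014
```

View pics/w3.png

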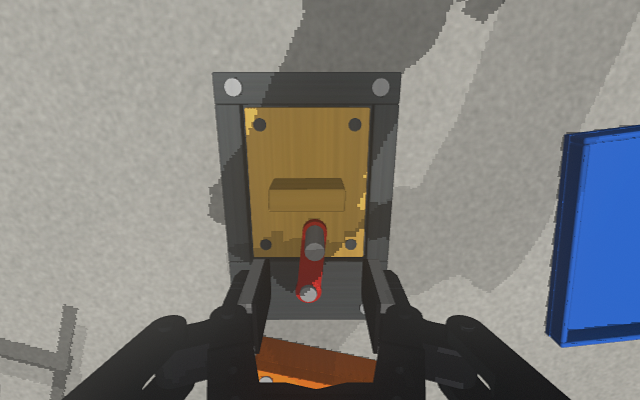

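Pin top at (314,252), within ~2 mm of the prediction and centred between the fingers. Going down and closing.

Call:
arm_command:
  targets: [-0.008, 0.003, 0.06, 0, 0, 0, 0, 0, 0.06, 0, 0, 0, 0, 0, 0.025, 0, 0, 0, 0, 0, 0, 0, 0, 0, 0, 0, 0, 0, 0, 0]

```text
clock: 5.75
position: [489.9, -288.9, 54.9]
ee_rot: [0.016, 1.0, -0.001, 0.001]
wrist_force: [0.7, -0.8, -0.0]
width: 43.1
grasp_force: 0.0
```

Call:
arm_command:
  targets: [0, 0, 0, 0, 0, 0, 0, 0, 0, 0, 0, 0, 0, 0, 0, 0, 0, 0, 0, 0, 0, 0, 0, 0, 0, 0, 0, 0, 0, 0]
  grip: -1
  force: 20

```text
clock: 6.25
position: [489.5, -288.6, 54.3]
ee_rot: [0.015, 1.0, -0.0, 0.001]
wrist_force: [-0.2, -0.2, 7.5]
width: 10.7
grasp_force: 20.8
```

```bash
python3 - <<'E'
from h import *
rel((487.3,-287,51),88.2)
st=read_state();M=R.from_quat(st['ee_rot']).as_matrix()
p=st['position'][:2];piv=np.array([531,-292.8])
v=p-piv;print('dist',np.hypot(*v));a=np.arctan2(v[1],v[0]);print('tab',np.degrees(a-np.radians(178.2)))
# arc, clockwise (negative), to tab -1.55 rad
e=np.radians(178.2)-1.55
A=np.linspace(a,e,16);r=44
q=piv+r*np.c_[np.cos(A),np.sin(A)]
for d in np.diff(q,axis=0): print((M.T@np.r_[d,0]/400).round(3)[:2])
E
```

```text
clock 6.25 pos [ 489.5 -288.6   54.3] w 10.7 F [-0.2 -0.2  7.5]
tool y angle 88.23 tilt z [ 1.3e-03 -6.0e-04 -1.0e+00]
shift units [0.0057 0.0039 0.0082]
turn units about tool z 0.005
dist 41.668664459814025
tab -3.972347629641332
[-0.001  0.011]
[-0.002  0.011]
[-0.003  0.01 ]
[-0.004  0.01 ]
[-0.005  0.009]
[-0.006  0.009]
[-0.007  0.008]
[-0.008  0.007]
[-0.009  0.007]
[-0.009  0.006]
[-0.01   0.005]
[-0.01   0.004]
[-0.01   0.003]
[-0.011  0.002]
[-0.011  0.001]
```

Call:
arm_command:
  targets: [-0.001, 0.011, 0, 0, 0, 0, -0.002, 0.011, 0, 0, 0, 0, -0.003, 0.01, 0, 0, 0, 0, -0.004, 0.01, 0, 0, 0, 0, -0.005, 0.009, 0, 0, 0, 0, -0.006, 0.009, 0, 0, 0, 0, -0.007, 0.008, 0, 0, 0, 0, -0.008, 0.007, 0, 0, 0, 0, -0.009, 0.007, 0, 0, 0, 0]

```text
clock: 7.15
position: [507.1, -257.7, 54.0]
ee_rot: [0.017, 1.0, -0.001, -0.0]
wrist_force: [-2.3, -2.7, 5.9]
width: 11.1
grasp_force: 21.1
```

Call:
arm_command:
  targets: [-0.009, 0.006, 0, 0, 0, 0, -0.01, 0.005, 0, 0, 0, 0, -0.01, 0.004, 0, 0, 0, 0, -0.01, 0.003, 0, 0, 0, 0, -0.011, 0.002, 0, 0, 0, 0, -0.011, 0.001, 0, 0, 0, 0, 0, 0, 0, 0, 0, 0, 0, 0, 0, 0, 0, 0]

```text
clock: 7.95
position: [532.5, -249.7, 53.9]
ee_rot: [0.016, 1.0, -0.001, 0.0]
wrist_force: [-2.0, -2.8, 4.5]
width: 11.1
grasp_force: 21.1
```

```bash
python3 - <<'E'
from h import *
s=snapshot('wrist');save('w4',s)
print([(m['p'],m['rect']) for m in masks_of('wrist','brass_tab')])
rel((460,-290,140),-1.8)
E
```

```text
[(0.78, [208.5, 241.0, 331.9, 304.8])]
clock 8.05 pos [ 532.4 -249.7   53.9] w 10.7 F [-1.9 -1.6  6.3]
tool y angle 88.16 tilt z [ 4.0e-04 -1.6e-03 -1.0e+00]
shift units [ 0.1777 -0.1067 -0.2152]
turn units about tool z 17.993
```

View pics/w4.png

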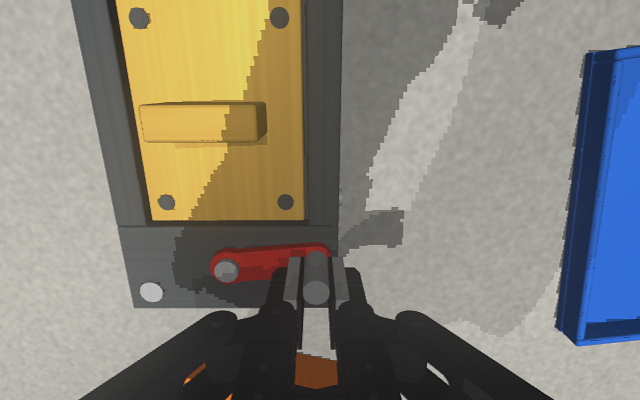

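The tab now lies crosswise at (225..330, 250..280), clear of the plate. Release and rise.

Call:
arm_command:
  targets: [0, 0, 0, 0, 0, 0, 0, 0, 0, 0, 0, 0, 0, 0, -0.05, 0, 0, 0, 0, 0, -0.1, 0, 0, 0, 0, 0, -0.1, 0, 0, 0]
  grip: 0.2

```text
clock: 8.55
position: [532.0, -246.9, 153.2]
ee_rot: [0.015, 1.0, 0.001, -0.001]
wrist_force: [0.2, 1.0, -0.5]
width: 51.0
grasp_force: 0.0
```

```bash
python3 -c "
from h import *
print(read_state()['q'].round(2))
rel((460.3,-290.6,140),-1.8)"
```

```text
[ 0.22  0.53  0.19  1.99 -0.16  0.64  2.05]
clock 8.55 pos [ 532.  -246.9  153.2] w 51.0 F [ 0.2  1.  -0.5]
tool y angle 88.3 tilt z [-0.0029  0.0019 -1.    ]
shift units [ 0.1758 -0.1145  0.0333]
turn units about tool z -17.98
```

Call:
arm_command:
  targets: [0.059, -0.038, 0, 0, 0, 0, 0.059, -0.038, 0, 0, 0, 0, 0.058, -0.038, 0, 0, 0, 0, 0, 0, 0, 0, 0, 1, 0, 0, 0, 0, 0, 1, 0, 0, 0, 0, 0, 1, 0, 0, 0, 0, 0, 1, 0, 0, 0, 0, 0, 1, 0, 0, 0, 0, 0, 1, 0, 0, 0, 0, 0, 1]

```text
clock: 9.55
position: [461.0, -290.6, 152.9]
ee_rot: [0.316, 0.949, 0.0, -0.0]
wrist_force: [0.3, 0.6, -0.5]
width: 51.3
grasp_force: 0.0
```

Call:
arm_command:
  targets: [0, 0, 0, 0, 0, 1, 0, 0, 0, 0, 0, 1, 0, 0, 0, 0, 0, 1, 0, 0, 0, 0, 0, 1, 0, 0, 0, 0, 0, 1, 0, 0, 0, 0, 0, 1, 0, 0, 0, 0, 0, 1, 0, 0, 0, 0, 0, 1]

```text
clock: 10.35
position: [461.0, -290.6, 152.8]
ee_rot: [0.622, 0.783, 0.0, -0.001]
wrist_force: [-0.3, 1.1, -0.5]
width: 51.5
grasp_force: 0.0
```

```bash
python3 -c "
from h import *
print(read_state()['q'].round(2))
rel((460.3,-290.6,140),-1.8)"
```

```text
[ 0.08  0.54  0.56  2.1  -0.48  0.63  1.19]
clock 10.35 pos [ 461.  -290.6  152.8] w 51.5 F [-0.3  1.1 -0.5]
tool y angle 13.1 tilt z [-5.0e-04  1.3e-03 -1.0e+00]
shift units [ 0.0004 -0.0018  0.032 ]
turn units about tool z 2.98
```

Call:
arm_command:
  targets: [0, 0, 0, 0, 0, 1, 0, 0, 0, 0, 0, 1, 0, 0, 0, 0, 0, 1, 0, 0, 0.05, 0, 0, 0, 0, 0, 0.05, 0, 0, 0, 0, 0, 0, 0, 0, 0]

```text
clock: 10.95
position: [459.7, -289.5, 111.0]
ee_rot: [0.717, 0.697, -0.0, -0.003]
wrist_force: [-0.5, -0.1, 0.3]
width: 51.5
grasp_force: 0.0
```

```bash
python3 - <<'E'
from h import *
s=snapshot('wrist');save('w5',s)
m=[m for m in masks_of('wrist','brass_plate')]
for k in m:
    ys,xs=np.nonzero(k['pixels']);P=np.array([at(s,(x,y),38)[:2] for x,y in zip(xs,ys)],np.float32)
    print(k['p'],cv2.minAreaRect(P))
for a,b in [(-7,-22),(7,-22),(7,22),(-7,22)]: print(proj(s,(460.3+a,-290.6+b,66)).round())
rel((460.3,-290.6,43),-1.8)
E
```

```text
0.79 ((460.43463134765625, -289.3279724121094), (77.14604187011719, 100.24006652832031), 88.38552856445312)
[307. 271.]
[329. 270.]
[328. 203.]
[304. 204.]
clock 11.05 pos [ 460.8 -291.2  113. ] w 51.3 F [-1.   0.3  1.3]
tool y angle -1.73 tilt z [-0.001  0.001 -1.   ]
shift units [ 0.0012 -0.0011  0.1751]
turn units about tool z 0.013
```

View pics/w5.png

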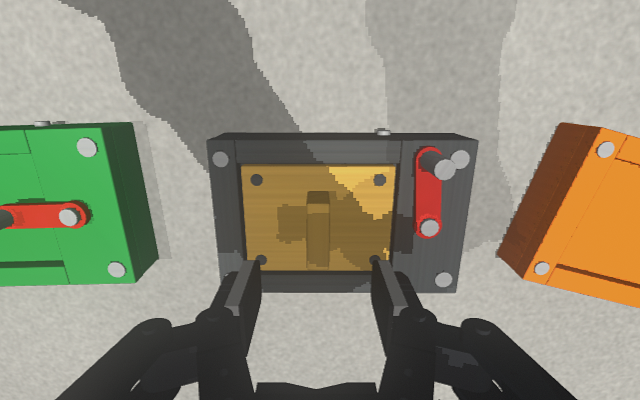

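The rib top spans about (307..329, 204..266), matching the predicted outline and centred between the fingers. The tab at (428,190) is clear. Descend and grip.

Call:
arm_command:
  targets: [0.001, -0.001, 0.07, 0, 0, 0, 0, 0, 0.06, 0, 0, 0, 0, 0, 0.03, 0, 0, 0, 0, 0, 0.014, 0, 0, 0, 0, 0, 0, 0, 0, 0, 0, 0, 0, 0, 0, 0]

```text
clock: 11.65
position: [461.0, -291.9, 44.5]
ee_rot: [0.718, 0.696, 0.0, 0.001]
wrist_force: [1.1, 0.3, 0.5]
width: 51.6
grasp_force: 0.0
```

Call:
arm_command:
  targets: [0, 0, 0, 0, 0, 0, 0, 0, 0, 0, 0, 0, 0, 0, 0, 0, 0, 0, 0, 0, 0, 0, 0, 0, 0, 0, 0, 0, 0, 0, 0, 0, 0, 0, 0, 0]
  grip: -1
  force: 60

```text
clock: 12.25
position: [460.8, -291.6, 44.4]
ee_rot: [0.718, 0.696, 0.0, 0.0]
wrist_force: [-0.6, 0.7, 6.4]
width: 12.4
grasp_force: 60.1
```

Call:
arm_command:
  targets: [0, 0, -0.01, 0, 0, 0, 0, 0, -0.015, 0, 0, 0, 0, 0, -0.02, 0, 0, 0, 0, 0, -0.03, 0, 0, 0, 0, 0, -0.05, 0, 0, 0, 0, 0, -0.06, 0, 0, 0, 0, 0, -0.06, 0, 0, 0, 0, 0, -0.03, 0, 0, 0, 0, 0, 0, 0, 0, 0, 0, 0, 0, 0, 0, 0]

```text
clock: 13.25
position: [460.2, -290.8, 153.5]
ee_rot: [0.718, 0.696, 0.0, -0.0]
wrist_force: [0.5, 1.2, -5.9]
width: 12.5
grasp_force: 59.0
```

```bash
python3 - <<'E'
from h import *
s=snapshot('side');save('s2',s)
for k in masks_of('side','tray'): print(k['p'],k['rect'])
rel((510,-5,154),4)
s=snapshot('wrist');save('w6',s)
E
```

```text
0.71 [302.5, 124.2, 308.8, 137.0]
0.56 [259.7, 178.5, 333.2, 236.9]
clock 13.35 pos [ 459.7 -290.6  152.7] w 13.0 F [-0.1 -0.  -6.2]
tool y angle -1.75 tilt z [-0.002   0.0014 -1.    ]
shift units [ 0.7174  0.1038 -0.0026]
turn units about tool z -1.15
```

View pics/w6.png

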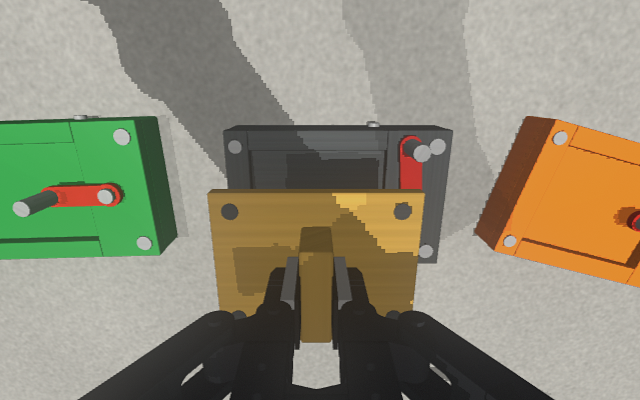

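The plate is held level above the empty pocket. The rib is between the pads at (315,300) and the tab is still aside. Carry it to the tray.

Call:
arm_command:
  targets: [0.05, 0.008, 0, 0, 0, 0, 0.103, 0.016, 0, 0, 0, 0, 0.103, 0.016, 0, 0, 0, 0, 0.103, 0.016, 0, 0, 0, 0, 0.103, 0.016, 0, 0, 0, 0, 0.103, 0.016, 0, 0, 0, 0, 0.103, 0.016, 0, 0, 0, 0, 0.05, 0.008, 0, 0, 0, -0.5, 0, 0, 0, 0, 0, -0.5, 0, 0, 0, 0, 0, -0.5]

```text
clock: 14.4
position: [513.8, -4.3, 152.7]
ee_rot: [0.669, 0.743, -0.001, -0.001]
wrist_force: [-0.9, -0.1, -5.7]
width: 12.6
grasp_force: 58.9
```

Call:
arm_command:
  targets: [0, 0, 0.05, 0, 0, 0, 0, 0, 0.05, 0, 0, 0, 0, 0, 0, 0, 0, 0, 0, 0, 0, 0, 0, 0, 0, 0, 0, 0, 0, 0]

```text
clock: 14.9
position: [514.7, -6.1, 114.2]
ee_rot: [0.671, 0.741, 0.0, 0.0]
wrist_force: [-0.4, 0.2, -5.5]
width: 12.1
grasp_force: 59.5
```

```bash
python3 - <<'E'
from h import *
s=snapshot('wrist');save('w7',s)
rel((513,-6,19.5),5.8)
E
```

```text
clock 14.95 pos [514.8  -6.  114.4] w 12.8 F [ 0.4  0.  -6.4]
tool y angle 5.71 tilt z [ 1.5e-03 -2.0e-04 -1.0e+00]
shift units [ 0.0005 -0.0049  0.2372]
turn units about tool z -0.017
```

View pics/w7.png

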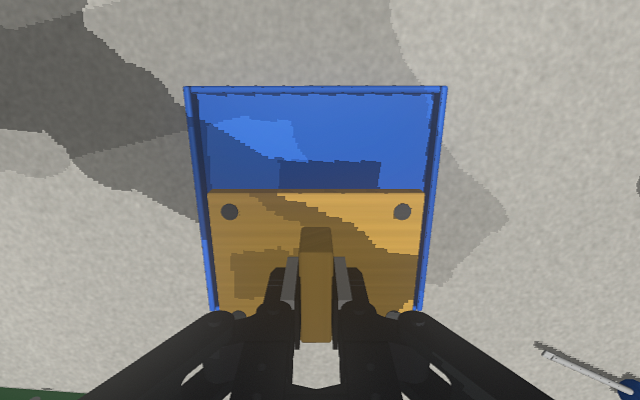

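The plate is centred over the tray, aligned with its sides. Lower, slowly at the end.

Call:
arm_command:
  targets: [0, -0.004, 0.05, 0, 0, 0, 0, 0, 0.06, 0, 0, 0, 0, 0, 0.05, 0, 0, 0, 0, 0, 0.04, 0, 0, 0, 0, 0, 0.02, 0, 0, 0, 0, 0, 0.005, 0, 0, 0, 0, 0, 0.002, 0, 0, 0, 0, 0, 0, 0, 0, 0, 0, 0, 0, 0, 0, 0]

```text
clock: 15.85
position: [513.1, -5.8, 23.6]
ee_rot: [0.671, 0.742, 0.0, 0.001]
wrist_force: [0.2, 0.2, -6.0]
width: 12.7
grasp_force: 59.5
```

Call:
arm_command:
  targets: [0, 0, 0.002, 0, 0, 0, 0, 0, 0.002, 0, 0, 0, 0, 0, 0.002, 0, 0, 0, 0, 0, 0.002, 0, 0, 0, 0, 0, 0, 0, 0, 0]

```text
clock: 16.35
position: [512.4, -5.9, 19.6]
ee_rot: [0.671, 0.742, -0.0, -0.0]
wrist_force: [-0.3, 0.2, -5.2]
width: 12.5
grasp_force: 59.5
```

Call:
arm_command:
  targets: [0, 0, 0.001, 0, 0, 0, 0, 0, 0.001, 0, 0, 0, 0, 0, 0, 0, 0, 0, 0, 0, 0, 0, 0, 0]

```text
clock: 16.75
position: [512.5, -5.9, 19.4]
ee_rot: [0.671, 0.742, 0.0, -0.0]
wrist_force: [-2.7, -0.3, 6.2]
width: 12.6
grasp_force: 61.2
```

Contact (force went from -6 to +6 N). Release, rise straight up.

Call:
arm_command:
  targets: [0, 0, 0, 0, 0, 0, 0, 0, 0, 0, 0, 0, 0, 0, 0, 0, 0, 0, 0, 0, 0, 0, 0, 0, 0, 0, -0.02, 0, 0, 0, 0, 0, -0.06, 0, 0, 0, 0, 0, -0.1, 0, 0, 0, 0, 0, -0.1, 0, 0, 0, 0, 0, -0.1, 0, 0, 0, 0, 0, 0, 0, 0, 0]
  grip: 0

```text
clock: 17.75
position: [515.8, -6.5, 175.8]
ee_rot: [0.671, 0.741, 0.003, 0.003]
wrist_force: [0.1, -0.4, 0.1]
width: 42.8
grasp_force: 0.0
```

```bash
python3 - <<'E'
from h import *
s=snapshot('scene');w=snapshot('wrist');save('w8',w)
cv2.imwrite('pics/end.png',np.vstack([s['img'][120:320,60:500],w['img'][60:360,100:540]])[:,:,::-1])
print(read_state()['position'].round(),read_state()['width'])
E
```

```text
[513.  -6. 172.] 42.78203336126605
```

View pics/end.png

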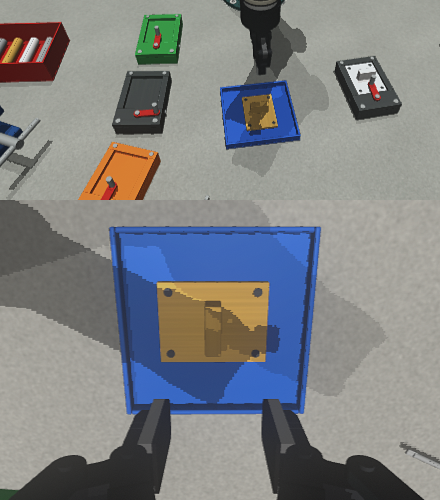

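The brass plate lies flat in the tray at (213,322) of the picture, rib up. The brass tab is aside at (150,113), the grey plate is still seated at (367,83), and the gripper is clear.

```bash
python3 -c "
from workcell import *
print(finish_job())"
```

```text
the job is handed in; nothing more can be done
None
```

The job is handed in: the brass tab is swung clear, the brass plate lies flat and right way up in the blue tray, and the grey plate is still seated, at about 18 s of the 56 s allowed.

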